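# Test the fume extractor's latching stop

## Task

Test the stop of the bench's fume extractor: press the three-eared mushroom button in until it latches and let go of it, so that it is seen to stay in by itself, then twist it clockwise (seen from above) until the latch lets go and it springs back out. After that, press the round push-button on the small box fully in and let it come back, to reset the extractor. This is work for the fingertips alone: pick nothing up, and leave the jar, the instruments and the other loose things where they are.

Things in the scene. Friction and masses are not known exactly. Their poses are not given: they have to be found in the camera images.
- stop_box: Fixed light-painted box, 130 x 130 mm, 55 mm high, that carries the mushroom stop button in the middle of its flat top. Origin: centre of its underside, on the bench; z up. Its yaw varies.
- stop_top (a point): Top centre of the mushroom stop button, on its axis, moving with it; 94 mm above the bench while out. The dark grey head is a dome of 52 mm diameter, 25 mm high (underside 14 mm above the box's top while out), with three straight ears 120 degrees apart. Press on the dome.
- stop_ear (a point): Top of the outer end of one ear, 48 mm from the axis, 7 mm below the dome's top; it moves with the button. Its x axis points to the button's axis, z up. Ears: 12 mm wide, 18 mm high, undersides 14 mm above the box's top while out, 6 mm while latched; about 60 mm free between two. To twist, push a fingertip sideways against an ear's flank.
- stop_press (a joint): How far the mushroom stop button is pressed in, m: 0 out, 0.010 the hard stop. Sprung outward (3 N at 0, rising to 4.5 N); about 5 N is needed on the way, as a latch is pushed aside; push slowly to the hard stop, with 10 to 15 N. Past about 0.0085 the latch snaps over it and it then stays in by itself at about 0.008, until it is twisted.
- stop_turn (a joint): Twist of the mushroom stop button, rad: 0 at rest, positive clockwise seen from above, up to the stop at 0.9. Sprung back to 0 (0.02 N m at 0, 0.09 N m at 0.9). With the button latched in, the latch lets go at about 0.55 rad; the button then springs out by itself, and turns back to 0 when it is let go.
- reset_box: Smaller fixed light-painted box, 80 x 80 mm, 40 mm high, with the round reset push-button in the middle of its top. Origin: centre of its underside, on the bench; z up.
- reset_top (a point): Top centre of the reset push-button, 62 mm above the bench while it is out: a dark grey disc of 32 mm diameter standing 10 mm out of an aluminium collar of 48 mm diameter and 12 mm height. It moves down with the button.
- reset (a joint): How far the reset push-button is pressed, m: 0 out, 0.006 fully in (5 N). Springs back by itself.
- jar: Bystander, to be left alone: specimen jar with white cap, 44 mm across, 85 mm high. Origin: underside, centre.
- dish: Bystander, to be left alone: flat clear dish with lid, 59 mm across, 14 mm high. Origin: underside, centre.
- forceps: Bystander, to be left alone: steel forceps, 128 mm long, lying. Origin: underside, centre.
- scissors: Bystander, to be left alone: steel dissecting scissors, 150 mm long, lying. Origin: underside, centre.
- cork_block: Bystander, to be left alone: cork block 60 x 40 x 25 mm. Origin: underside, centre.
- beaker: Bystander, to be left alone: glass beaker, 64 mm across, 85 mm high. Origin: underside, centre.
- dropper: Bystander, to be left alone: small bottle with black cap, 30 mm across, 60 mm high. Origin: underside, centre.

How it is judged:
On the way, in this order (a step that is already met when the one before it is completed fails the run):
1. the mushroom stop button is pressed in, latched, and stays in with the robot off it (value of joint stop_press above 0.006 m and contact force between each of the fingers, the arm and stop_turn below 0.2 N), for 0.2 s.
2. the mushroom stop button has been twisted free and has sprung out (value of joint stop_press below 0.0015 m), for 0.1 s.
3. the reset push-button is pressed in (value of joint reset above 0.0045 m), for 0.1 s.
At the end, for the whole second after the job is handed in: The mushroom stop button is out (pressed less than 1.5 mm) and turned back to rest (within 0.1 rad), the reset push-button is out again (less than 1.5 mm), and every loose thing is within 20 mm of where it was (value of joint each of stop_press, reset below 0.0015 m and value of joint stop_turn below 0.1 rad and distance of each of jar, dish, forceps, scissors, cork_block, beaker, dropper from where it was at the start of the episode below 0.02 m); the robot touches nothing.
It fails at once if a loose thing is shoved, lifted or carried (more than 20 mm) (distance of any of jar, dish, forceps, scissors, cork_block, beaker, dropper from where it was at the start of the episode above 0.02 m).
It also fails if it takes over 54 s, if anything falls off the work surface, if the arm or the gripper's body presses on something with over 40 N, if the wrist force passes 120 N, or if a joint passes its speed limit or range.

## Robot

A 6-joint arm with a two-finger parallel gripper is mounted at the origin on the work surface. World frame = base frame: x ahead of the robot, y to its left, z up, the work surface at z = 0. Lengths are in m, angles in rad, forces in N, time in s.
With the tool pointing down it reaches from about 0.35 to 0.85 m from the base axis. Payload 8.1 kg.
Tool frame: the origin (TCP) lies midway between the tips of the shut fingers; the grasp point (between the pads) lies 19 mm behind it; z points along the fingers, y is the direction in which the jaws open and shut (so a half turn about z gives the same grasp; the last joint's range is limited). The gripper opens to 93 mm and grips with 3 to 60 N. Pads are 15 mm wide; open, the fingers measure 128 mm over their backs; the gripper's body (75 mm by 188 mm) begins 65 mm behind the grasp point.
Start: joints at [-1.342, 0.13, 1.488, -0, 1.523, -0.085], TCP at [0.185, -0.571, 0.219] pointing down, gripper open.
Joint ranges: [-2.96, 2.96], [-0.89, 2.26], [0.02, 2.5], [-1.34, 4.48], [0, 2.73], [-2.66, 2.66]. Speed limits (rad/s): [2.39, 2.39, 2.79, 3.14, 3.14, 3.14].

## Interface

Orientations are given as a rotation vector (axis times angle).
In Python, from plant import robot gives the robot as it stands. The module is installed in compiled form; this text tells all that it offers.
- The arm moves only by the shell command python3 -m pendant 'ROWS' [FORCE]. ROWS is JSON, a list of rows, each an object with "translation": the shift along the tool's x, y, z in mm, a list of three; "twist": the turn, a rotation vector about the tool's x, y, z in rad, a list of three; "grip": the opening, from -1 (shut) to 1 (fully open). A call has exactly 10 rows; each row shifts and turns the pose as measured when the row begins, along the tool's axes as they then stand; what a row does not reach is not made up. A row lasts 1/10 s, in which the tool goes at most 50 mm and 8.59 degrees, less where a joint would pass 70% of its speed; a pose out of reach is approached as far as the arm can. A call is refused whole if a number of a shift passes 50 or a number of a turn 0.15, either way. A call with a gripper value outside its range is refused whole. The fingers move at their own pace and stop on an object; FORCE is the grip in N (left out, the last holds). Time passes only in rows, so rows that do not move let the fingers close, or fill a call up. It gives the time, the measured TCP pose, the force and the opening at its end, in the units of the state.
- robot.read_state(): the state, without advancing time (a new reading comes with each control period).
- robot.read_camera(name): name is "scene" or "top" or "wrist"; returns (picture, depth): 420x560x3 uint8, red, green, blue; 420x560 float32, m along the optical axis (not along the pixel's ray), 0 where there is no reading.
- robot.camera_info(name): a dict with "vertical_fov" (degrees; the focal length in pixels is half the picture's height over the tangent of half this angle, whatever the lens; pixels are square), "cx", "cy" (the principal point, pixels), "D" ([k1, k2, p1, p2, k3] as OpenCV has them; the pictures are not rectified), "cam_to_world" (4x4, takes a point from camera to world coordinates). Camera axes: x right, y up, looking along -z (the intrinsics and any distortion apply to the point x, -y, -z); pixel columns grow to the right and rows downward; lengths in m; the calibration is good to about 2 mm. A picture is of the moment at which its call begins: read the wrist's pose just before it. camera_info takes no time and is no camera call; for the wrist camera it gives the pose at the moment of the call.
- robot.close_job(): hands the job in, once; it reports no verdict.
The state is a dict: "t": time; "q": joint angles; "dq": joint speeds; "joint_torque": joint torques, N m; "tool_pos": TCP position; "orientation": TCP orientation; "force": force on the tool from outside, world axes, zero at the start; "wrist_torque": the same for the moment, N m; "opening": finger opening in m.
Only numpy, scipy, OpenCV 4.12 (cv2) and the standard library are available. Lean on these libraries where they do the work, as an engineer would, in place of code of your own. Each camera call takes 0.05 s, during which the arm holds its last target. There are 200 camera calls.

## Working session

There is one attempt and no reset: what is moved stays moved. The work goes in short steps, Python scripts to look and compute and a shell command to move; the robot and the scene stay as the last step left them, time stands still between calls to the robot, and variables do not carry over. Pictures are saved under pics/ and viewed, about 8 in all and at most 12, crops included, and the job is handed in when it is done.

```bash
mkdir -p pics
cat > h.py <<'E'
import numpy as np, cv2
from plant import robot
def K(n):
    i=robot.camera_info(n); f=210/np.tan(np.radians(i["vertical_fov"]/2))
    return np.array([[f,0,i["cx"]],[0,f,i["cy"]],[0,0,1.]]),np.array(i["D"],float),np.array(i["cam_to_world"])
def ray(n,uv):
    k,D,T=K(n); p=cv2.undistortPoints(np.array(uv,float).reshape(-1,1,2),k,D).reshape(-1,2)
    d=np.c_[p[:,0],-p[:,1],-np.ones(len(p))]
    return T[:3,3],d@T[:3,:3].T
def plane(n,uv,z):
    o,d=ray(n,uv); return o+d*((z-o[2])/d[:,2])[:,None]
def cloud(n,dep):
    v,u=np.mgrid[:dep.shape[0],:dep.shape[1]]
    o,d=ray(n,np.c_[u.ravel(),v.ravel()])
    return (o+d*dep.ravel()[:,None]).reshape(dep.shape+(3,))
E
python3 - <<'E'
from h import *
s=robot.read_state(); print(s)
for n in("top","scene"):
    p,d=robot.read_camera(n); cv2.imwrite(f"pics/{n}0.png",p[:,:,::-1]); np.save(f"{n}0.npy",d)
    print(n,K(n),(d>0).mean())
E
```

```text
{'t': 0.0, 'q': array([-1.34240869e+00,  1.31143301e-01,  1.48928956e+00, -1.11651135e-05,
        1.52298330e+00, -8.53994094e-02]), 'dq': array([-0.00013465,  0.00213263, -0.00035089, -0.00214254, -0.00083993,
       -0.00154867]), 'joint_torque': array([-2.72879843e-03, -5.59850657e+01, -4.91760170e+01,  7.66384718e-02,
        3.52250563e-02, -1.36724325e-04]), 'tool_pos': array([ 0.18508592, -0.57014031,  0.21759247]), 'orientation': array([-3.10120998e+00, -4.90592652e-01,  2.21954079e-04]), 'force': array([ 0.2106637 , -0.27202514,  0.53176272]), 'wrist_torque': array([-0.00211254, -0.00373407,  0.04888187]), 'opening': 0.09293240049184127}
top (array([[433.17999461,   0.        , 279.49101057],
       [  0.        , 433.17999461, 212.9074789 ],
       [  0.        ,   0.        ,   1.        ]]), array([0.03744916, 0.        , 0.        , 0.        , 0.        ]), array([[ 0.02692812,  0.98622788, -0.16318531,  0.40308583],
       [-0.99958251,  0.0282757 ,  0.00594055, -0.00883287],
       [ 0.01047291,  0.16295721,  0.98657755,  1.06414411],
       [ 0.        ,  0.        ,  0.        ,  1.        ]])) 0.9960714285714286
scene (array([[537.70878817,   0.        , 276.45572125],
       [  0.        , 537.70878817, 208.26607884],
       [  0.        ,   0.        ,   1.        ]]), array([-0.21307452,  0.        ,  0.        ,  0.        ,  0.        ]), array([[ 0.18909665, -0.61433364,  0.76605263,  1.57614191],
       [ 0.98177277,  0.13345206, -0.13532471, -0.16081335],
       [-0.01909678,  0.77767906,  0.62837138,  0.91090654],
       [ 0.        ,  0.        ,  0.        ,  1.        ]])) 0.9771896258503401
```

View pics/top0.png

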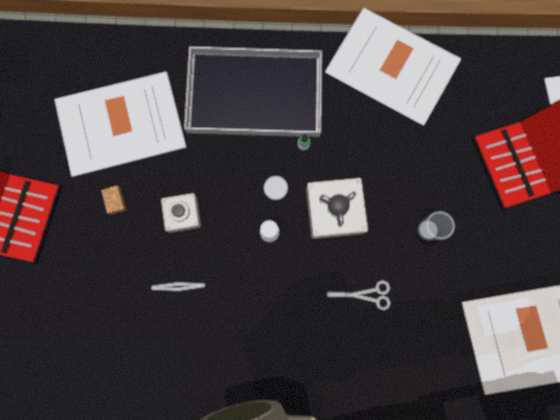

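View pics/scene0.png

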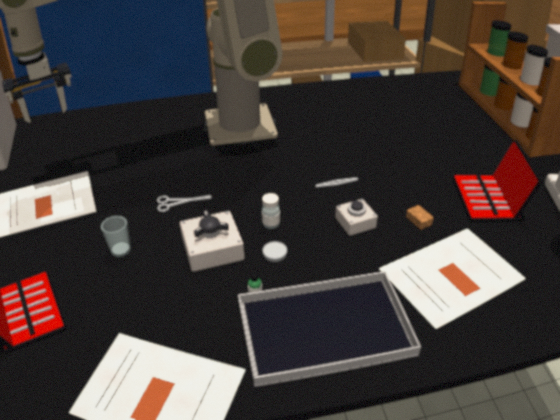

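Top view: stop box centred near (338,208), with ears toward (353,196), (322,199) and (340,221). The reset box is at (180,212), the jar at (269,231), the dish at (276,188), the dropper at (304,143), the scissors at (360,295) and the beaker at (438,226). The scene view agrees with this layout.

Run:
```python
from h import *
d=np.load("top0.npy"); p=cv2.imread("pics/top0.png"); C=cloud("top",d); g=p.max(2)
print("bench z",np.median(C[240:270,230:300,2]))
for nm,(x0,y0,x1,y1),zt in(("stop",(300,170,375,245),.055),("reset",(155,185,208,238),.040)):
    sub=np.zeros(g.shape,np.uint8); sub[y0:y1,x0:x1]=255
    m=((g>110)&(sub>0)).astype(np.uint8)
    c=max(cv2.findContours(m,cv2.RETR_EXTERNAL,cv2.CHAIN_APPROX_NONE)[0],key=cv2.contourArea)
    fill=cv2.drawContours(np.zeros_like(m),[c],-1,1,-1)
    q=plane("top",c.reshape(-1,2),zt)[:,:2].astype(np.float32)
    r=cv2.minAreaRect(q*1000); print(nm,"box rect mm",r)
    z=C[...,2]; print("z pct box",np.percentile(z[m>0],[10,50,90]), "zmax",np.percentile(z[fill>0],99.5))
    dk=((g<100)&(cv2.erode(fill,np.ones((3,3)))>0)).astype(np.uint8)
    cc=max(cv2.findContours(dk,cv2.RETR_EXTERNAL,cv2.CHAIN_APPROX_NONE)[0],key=cv2.contourArea)
    c0=np.array(r[0])/1000
    if nm=="stop":
        vv,uu=np.nonzero(dk)
        q=plane("top",np.c_[uu,vv],.08)[:,:2]-c0; R=np.hypot(*q.T); A=np.degrees(np.arctan2(q[:,1],q[:,0]))
        s=R>.034; print("ear angle hist",np.histogram(A[s],36,(-180,180))[0]); print(R.max())
        ph=np.angle(np.exp(3j*np.radians(A[s])).mean()); print("ear phase deg",np.degrees(ph)/3)
        hi=(z>.085)&(sub>0); print("dome",C[hi].mean(0),hi.sum())
    else:
        print(cv2.minEnclosingCircle((plane("top",cc.reshape(-1,2),.062)[:,:2]*1000).astype(np.float32)))
        hi=(z>.056)&(sub>0); print("btn",C[hi].mean(0),hi.sum())
for nm,uv,z in(("jar",(269,229),.085),("dish",(276,188),.014),("dropper",(304,143),.06),("beaker",(438,226),.085),("sciss",(360,295),0),("cork",(113,199),.025),("forceps",(178,286),0)):
    print(nm,plane("top",[uv],z)[0].round(3))
v=cv2.resize(p[165:250,295:380],None,fx=6,fy=6,interpolation=cv2.INTER_CUBIC); cv2.imwrite("pics/crop.png",v)
```

```text
bench z -0.0007258073210233418
stop box rect mm ((588.2721557617188, -150.1572265625), (133.33042907714844, 132.63336181640625), 7.168352127075195)
z pct box [0.05088681 0.05436646 0.05766834] zmax 0.09626555156152776
ear angle hist [6 0 0 0 0 0 0 0 0 0 0 0 0 0 0 0 0 0 0 0 0 0 0 0 1 7 0 0 0 0 0 0 0 0 0 3]
0.04516468791307851
ear phase deg -53.35446236324116
dome [ 0.58287731 -0.14505273  0.12432021] 452
reset box rect mm ((567.8621826171875, 223.09976196289062), (83.46241760253906, 82.3976058959961), 11.483030319213867)
z pct box [0.03458769 0.03916715 0.05246003] zmax 0.06370989631773404
((571.0702514648438, 230.68511962890625), 5.782931327819824)
btn [0.5575966  0.20647907 0.13328339] 152
jar [0.527 0.008 0.085]
dish [ 0.639 -0.005  0.014]
dropper [ 0.742 -0.069  0.06 ]
beaker [ 0.545 -0.376  0.085]
sciss [ 0.384 -0.215  0.   ]
cork [0.598 0.389 0.025]
forceps [0.394 0.224 0.   ]
```

View pics/crop.png

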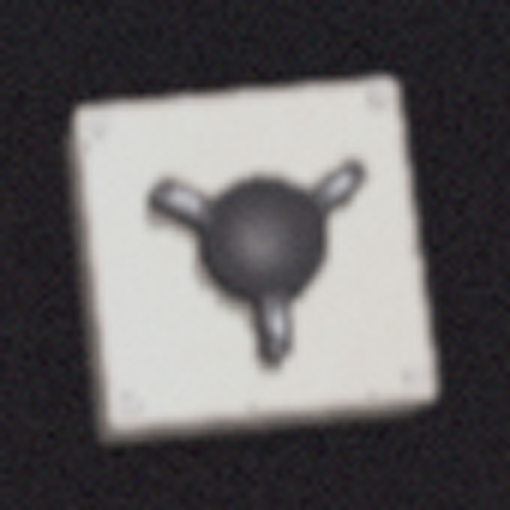

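Crop (6x, offset 295,165): dome centre at about (262,240), ear tips at about (155,190), (360,165) and (272,362). Next I localise these with both cameras and work out the first move.

```bash
cat >> h.py <<'E'
from scipy.spatial.transform import Rotation as Rn
def togo(p,yaw=None):
    s=robot.read_state(); R=Rn.from_rotvec(s["orientation"])
    print("t",s["t"],"tcp",s["tool_pos"].round(4),"F",s["force"].round(1),"open",round(s["opening"],4),"zaxis",R.as_matrix()[:,2].round(4),"yang deg",np.degrees(np.arctan2(*R.as_matrix()[[1,0],1])).round(1))
    print("togo tool mm",(R.inv().apply(np.array(p)-s["tool_pos"])*1000).round(1))
E
python3 - <<'E'
from h import *
def tri(a,b):
    (o1,d1),(o2,d2)=ray("top",[a]),ray("scene",[b]); d1,d2=d1[0],d2[0]
    s=np.linalg.lstsq(np.c_[d1,-d2],o2-o1,rcond=None)[0]; x,y=o1+s[0]*d1,o2+s[1]*d2
    return ((x+y)/2).round(4),np.linalg.norm(x-y).round(4)
f=lambda u,v:(u/6+295-.42,v/6+165-.42)
c=plane("top",[f(262,240)],.078)[0]; print("dome c",c)
for e in((155,190),(360,165),(272,362)):
    q=plane("top",[f(*e)],.082)[0]-c; print("ear r",np.hypot(*q[:2]).round(4),"ang",np.degrees(np.arctan2(q[1],q[0])).round(1))
print("reset",plane("top",[(179,210.5)],.060)[0])
print("tri dome",tri(f(262,240),(210,225)),"tri reset",tri((179,210.5),(357,207)))
# box centres from corners of top face: median of box-top-height mask
p=cv2.imread("pics/top0.png")
v=cv2.resize(p[185:238,155:208],None,fx=6,fy=6,interpolation=cv2.INTER_CUBIC)
p2=cv2.imread("pics/scene0.png"); w=cv2.resize(p2[185:238,330:383],None,fx=6,fy=6,interpolation=cv2.INTER_CUBIC)
w2=cv2.resize(p2[200:253,183:236],None,fx=6,fy=6,interpolation=cv2.INTER_CUBIC)
cv2.imwrite("pics/crop2.png",np.hstack([v[:,:260],w[:,:260],w2[:,:280]]))
togo([c[0],c[1],.2])
E
```

```text
dome c [ 0.58964584 -0.15030705  0.078     ]
ear r 0.0455 ang 67.2
ear r 0.0476 ang -51.2
ear r 0.0481 ang -175.9
reset [0.56814447 0.22047033 0.06      ]
tri dome (array([ 0.5897, -0.1495,  0.0783]), np.float64(0.0015)) tri reset (array([0.5695, 0.2236, 0.0535]), np.float64(0.0032))
t 0.1 tcp [ 0.1851 -0.5702  0.2177] F [-0.1 -0.3  0.2] open 0.0931 zaxis [-4.0e-04  1.6e-03 -1.0e+00] yang deg -72.0
togo tool mm [ 514.4 -274.5   18.2]
```

View pics/crop2.png

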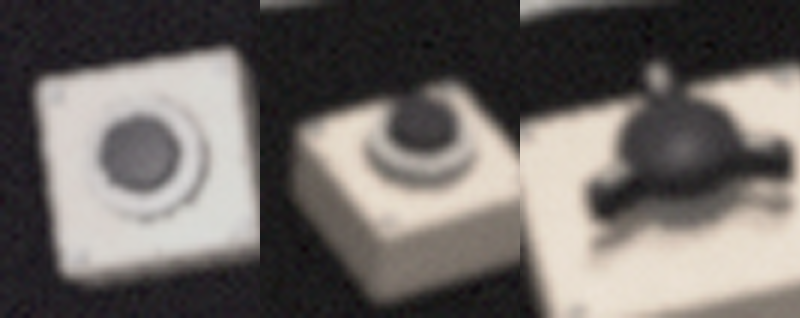

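Reset refined to about (0.569, 0.222). Stop axis is at (0.589, -0.150) and the ears are at 67, -53 and -173°. I'll approach at z≈0.2 with the fingers shut.

```bash
python3 -m pendant '[{"translation":[44,-23.5,0],"twist":[0,0,0],"grip":-1},{"translation":[44,-23.5,0],"twist":[0,0,0],"grip":-1},{"translation":[44,-23.5,0],"twist":[0,0,0],"grip":-1},{"translation":[44,-23.5,0],"twist":[0,0,0],"grip":-1},{"translation":[44,-23.5,0],"twist":[0,0,0],"grip":-1},{"translation":[44,-23.5,0],"twist":[0,0,0],"grip":-1},{"translation":[44,-23.5,0],"twist":[0,0,0],"grip":-1},{"translation":[44,-23.5,0],"twist":[0,0,0],"grip":-1},{"translation":[44,-23.5,0],"twist":[0,0,0],"grip":-1},{"translation":[44,-23.5,0],"twist":[0,0,0],"grip":-1}]' 10
python3 -c "
from h import *
togo([.589,-.150,.15])"
```

```text
t: 1.1
tool_pos: [0.529, -0.21, 0.2129]
orientation: [-3.099, -0.472, 0.007]
force: [0.1, -0.3, -0.7]
opening: 0.0175
t 1.1 tcp [ 0.529  -0.21    0.2129] F [ 0.1 -0.3 -0.7] open 0.0175 zaxis [-0.0054  0.0062 -1.    ] yang deg -72.7
togo tool mm [ 75.3 -38.9  62.9]
```

```bash
python3 -m pendant '[{"translation":[25,-13,12],"twist":[0,0,0],"grip":-1},{"translation":[25,-13,12],"twist":[0,0,0],"grip":-1},{"translation":[20,-10,12],"twist":[0,0,0],"grip":-1},{"translation":[5,-2.5,12],"twist":[0,0,0],"grip":-1},{"translation":[0,0,0],"twist":[0,0,0.06],"grip":-1},{"translation":[0,0,0],"twist":[0,0,0.06],"grip":-1},{"translation":[0,0,0],"twist":[0,0,0.06],"grip":-1},{"translation":[0,0,0],"twist":[0,0,0],"grip":-1},{"translation":[0,0,0],"twist":[0,0,0],"grip":-1},{"translation":[0,0,0],"twist":[0,0,0],"grip":-1}]'
python3 - <<'E'
from h import *
togo([.589,-.150,.105])
R=Rn.from_rotvec(robot.read_state()["orientation"]); z=R.as_matrix()[:,2]
print("tilt fix (tool)",R.inv().apply(np.cross(z,[0,0,-1])).round(4))
p,d=robot.read_camera("wrist"); cv2.imwrite("pics/w1.png",p[:,:,::-1]); np.save("w1.npy",d); k,D,T=K("wrist"); print(k,T)
E
```

```text
t: 2.1
tool_pos: [0.59, -0.1426, 0.1566]
orientation: [-3.125, -0.198, 0.021]
force: [-1.4, -0.0, -0.3]
opening: 0.0005
t 2.1 tcp [ 0.59   -0.1426  0.1566] F [-1.4 -0.  -0.3] open 0.0005 zaxis [-0.0141  0.0089 -0.9999] yang deg -82.7
togo tool mm [-1.2  7.8 51.5]
tilt fix (tool) [-0.0106  0.0128 -0.    ]
[[296.61178228   0.         276.69499081]
 [  0.         296.61178228 209.68214641]
 [  0.           0.           1.        ]] [[ 0.12500245  0.94327416  0.30758454  0.67330414]
 [-0.99209547  0.12227296  0.02821156 -0.13460447]
 [-0.01099804 -0.30867975  0.95110244  0.32082613]
 [ 0.          0.          0.          1.        ]]
```

View pics/w1.png

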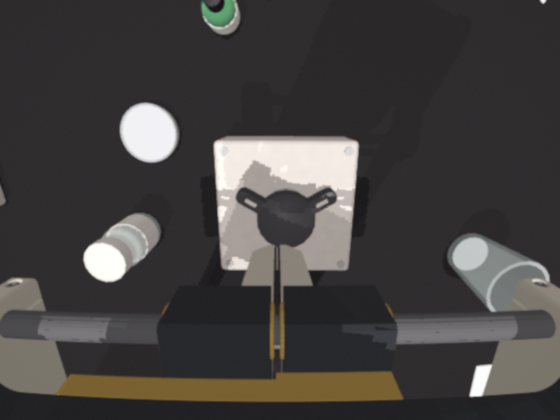

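Wrist view: dome at about (287,219), ear tips at about (241,193) and (332,194). The shut fingers are just in front of the dome. Cross-checking the axis and correcting the tilt.

```bash
python3 - <<'E'
from h import *
c=plane("wrist",[(287,219)],.078)[0]; print("dome",c)
for e in((241,193),(332,194)):
    q=plane("wrist",[e],.082)[0]-np.array([.589,-.150,0]); print(np.hypot(*q[:2]),np.degrees(np.arctan2(q[1],q[0])))
E
python3 -m pendant '[{"translation":[0,0,0],"twist":[-0.01,0.012,0],"grip":-1},{"translation":[-1,8,15],"twist":[0,0,0],"grip":-1},{"translation":[0,0,15],"twist":[0,0,0],"grip":-1},{"translation":[0,0,8],"twist":[0,0,0],"grip":-1},{"translation":[0,0,0],"twist":[0,0,0],"grip":-1},{"translation":[0,0,0],"twist":[0,0,0],"grip":-1},{"translation":[0,0,0],"twist":[0,0,0],"grip":-1},{"translation":[0,0,0],"twist":[0,0,0],"grip":-1},{"translation":[0,0,0],"twist":[0,0,0],"grip":-1},{"translation":[0,0,0],"twist":[0,0,0],"grip":-1}]'
python3 -c "
from h import *
togo([.589,-.150,.095])"
```

```text
dome [ 0.58747656 -0.15175703  0.078     ]
0.04343067723344378 65.88380809363412
0.04445726289170741 -53.250627410057014
t: 3.15
tool_pos: [0.5897, -0.1515, 0.1149]
orientation: [3.135, 0.201, -0.0]
force: [0.2, -0.5, -0.2]
opening: 0.0001
t 3.15 tcp [ 0.5897 -0.1515  0.1149] F [ 0.2 -0.5 -0.2] open 0.0001 zaxis [-1.e-04 -2.e-04 -1.e+00] yang deg -82.7
togo tool mm [-0.5 -1.6 19.9]
```

Axis confirmed within 2 mm. Now press slowly.

```bash
python3 -m pendant '[{"translation":[0,-1,9],"twist":[0,0,0],"grip":-1},{"translation":[0,0,8],"twist":[0,0,0],"grip":-1},{"translation":[0,0,2],"twist":[0,0,0],"grip":-1},{"translation":[0,0,1.5],"twist":[0,0,0],"grip":-1},{"translation":[0,0,1.5],"twist":[0,0,0],"grip":-1},{"translation":[0,0,1.5],"twist":[0,0,0],"grip":-1},{"translation":[0,0,1.5],"twist":[0,0,0],"grip":-1},{"translation":[0,0,1.5],"twist":[0,0,0],"grip":-1},{"translation":[0,0,1.5],"twist":[0,0,0],"grip":-1},{"translation":[0,0,1],"twist":[0,0,0],"grip":-1}]'
```

```text
t: 4.15
tool_pos: [0.5903, -0.1507, 0.0885]
orientation: [3.134, 0.202, 0.003]
force: [-1.9, 1.1, 3.3]
opening: 0.0003
```

```bash
python3 -m pendant '[{"translation":[0,0,1.5],"twist":[0,0,0],"grip":-1},{"translation":[0,0,1.5],"twist":[0,0,0],"grip":-1},{"translation":[0,0,1.5],"twist":[0,0,0],"grip":-1},{"translation":[0,0,1.5],"twist":[0,0,0],"grip":-1},{"translation":[0,0,1.5],"twist":[0,0,0],"grip":-1},{"translation":[0,0,1.5],"twist":[0,0,0],"grip":-1},{"translation":[0,0,1.5],"twist":[0,0,0],"grip":-1},{"translation":[0,0,1.5],"twist":[0,0,0],"grip":-1},{"translation":[0,0,1.5],"twist":[0,0,0],"grip":-1},{"translation":[0,0,1.5],"twist":[0,0,0],"grip":-1}]'
```

```text
t: 5.15
tool_pos: [0.5908, -0.1508, 0.0841]
orientation: [3.133, 0.202, 0.004]
force: [-8.9, 2.1, 15.7]
opening: 0.0008
```

15.7 N at z=0.084, which is the hard stop. Lift off, open the fingers and look.

```bash
python3 -m pendant '[{"translation":[0,0,-5],"twist":[0,0,0],"grip":-1},{"translation":[0,0,-10],"twist":[0,0,0],"grip":-1},{"translation":[0,0,-15],"twist":[0,0,0],"grip":-1},{"translation":[0,0,-15],"twist":[0,0,0],"grip":0.55},{"translation":[0,0,0],"twist":[0,0,0],"grip":0.55},{"translation":[0,0,0],"twist":[0,0,0],"grip":0.55},{"translation":[0,0,0],"twist":[0,0,0],"grip":0.55},{"translation":[0,0,0],"twist":[0,0,0],"grip":0.55},{"translation":[0,0,0],"twist":[0,0,0],"grip":0.55},{"translation":[0,0,0],"twist":[0,0,0],"grip":0.55}]'
python3 - <<'E'
from h import *
togo([.589,-.150,.100])
R=Rn.from_rotvec(robot.read_state()["orientation"]); z=R.as_matrix()[:,2]
print("tilt fix (tool)",R.inv().apply(np.cross(z,[0,0,-1])).round(4))
p,d=robot.read_camera("wrist"); cv2.imwrite("pics/w2.png",p[:,:,::-1])
C=cloud("wrist",d); x=np.hypot(C[...,0]-.589,C[...,1]+.150); a=C[(x<.012)&(C[...,2]<.11),2]; print("dome z",np.percentile(a,[5,50,95]),a.size)
b=C[(abs(C[...,0]-.589)<.06)&(abs(C[...,1]+.15)<.06)&(x>.052),2]; print("box z",np.median(b))
E
```

```text
t: 6.15
tool_pos: [0.5908, -0.1508, 0.1313]
orientation: [3.133, 0.202, 0.004]
force: [-0.2, -0.2, 0.2]
opening: 0.0517
t 6.15 tcp [ 0.5908 -0.1508  0.1313] F [-0.2 -0.2  0.2] open 0.0517 zaxis [ 0.0029 -0.002  -1.    ] yang deg -82.6
togo tool mm [-1.8 -1.1 31.3]
tilt fix (tool) [ 0.0024 -0.0026 -0.    ]
dome z [0.08363895 0.08497508 0.08613059] 720
box z 0.23436650668337983
```

View pics/w2.png

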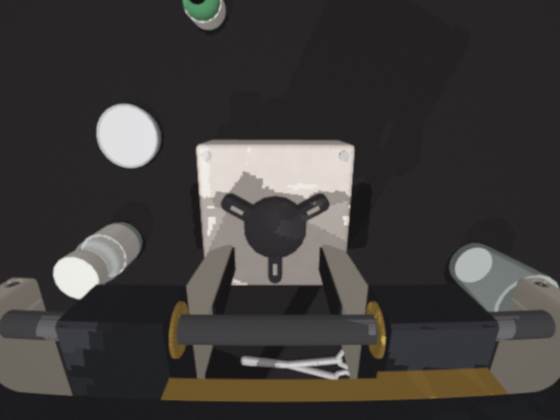

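The wrist view shows the button in: dome top is at z≈0.085 against 0.094 when out, with no force on the tool, so it is latched. The ears at (230,203), (322,203) and (275,270) clear the fingers. Straddling it now.

```bash
python3 -m pendant '[{"translation":[-2,-1,0],"twist":[0,0,0],"grip":0.55},{"translation":[0,0,10],"twist":[0,0,0],"grip":0.55},{"translation":[0,0,15],"twist":[0,0,0],"grip":0.55},{"translation":[0,0,7],"twist":[0,0,0],"grip":0.55},{"translation":[0,0,7],"twist":[0,0,0],"grip":0.55},{"translation":[0,0,7],"twist":[0,0,0],"grip":0.55},{"translation":[0,0,7],"twist":[0,0,0],"grip":0.55},{"translation":[0,0,5],"twist":[0,0,0],"grip":0.55},{"translation":[0,0,3],"twist":[0,0,0],"grip":0.55},{"translation":[0,0,0],"twist":[0,0,0],"grip":0.55}]'
python3 -c "
from h import *
togo([.589,-.150,.067])"
```

```text
t: 7.2
tool_pos: [0.587, -0.1496, 0.0623]
orientation: [3.134, 0.202, -0.001]
force: [-0.8, 0.8, 0.8]
opening: 0.0721
t 7.2 tcp [ 0.587  -0.1496  0.0623] F [-0.8  0.8  0.8] open 0.0721 zaxis [-9.e-04 -8.e-04 -1.e+00] yang deg -82.6
togo tool mm [ 1.9  0.7 -4.7]
```

```bash
python3 -m pendant '[{"translation":[2,0.5,-4.5],"twist":[0,0,0],"grip":0.55},{"translation":[0,0,0],"twist":[0,0,0],"grip":0.55},{"translation":[0,0,0],"twist":[0,0,0.07],"grip":0.55},{"translation":[0,0,0],"twist":[0,0,0.07],"grip":0.55},{"translation":[0,0,0],"twist":[0,0,0.07],"grip":0.55},{"translation":[0,0,0],"twist":[0,0,0.07],"grip":0.55},{"translation":[0,0,0],"twist":[0,0,0.07],"grip":0.55},{"translation":[0,0,0],"twist":[0,0,0.07],"grip":0.55},{"translation":[0,0,0],"twist":[0,0,0.07],"grip":0.55},{"translation":[0,0,0],"twist":[0,0,0],"grip":0.55}]'
python3 -c "
from h import *
togo([.589,-.150,.067]);s=robot.read_state();print(s['wrist_torque'],s['q'][5])"
```

```text
t: 8.2
tool_pos: [0.588, -0.1493, 0.0694]
orientation: [3.084, -0.592, -0.006]
force: [-0.2, 1.6, -1.4]
opening: 0.0719
t 8.2 tcp [ 0.588  -0.1493  0.0694] F [-0.2  1.6 -1.4] open 0.0719 zaxis [-3.8e-03 -2.0e-04 -1.0e+00] yang deg -111.7
togo tool mm [1.2 0.3 2.4]
[0.09890878 0.15699586 0.01831017] 1.6182018383650159
```

Pushing the ear with 1.6 N. Continuing the twist.

```bash
python3 -m pendant '[{"translation":[0.5,0,2],"twist":[0,0,0.07],"grip":0.55},{"translation":[0,0,0],"twist":[0,0,0.07],"grip":0.55},{"translation":[0,0,0],"twist":[0,0,0.07],"grip":0.55},{"translation":[0,0,0],"twist":[0,0,0.07],"grip":0.55},{"translation":[0,0,0],"twist":[0,0,0.07],"grip":0.55},{"translation":[0,0,0],"twist":[0,0,0.05],"grip":0.55},{"translation":[0,0,0],"twist":[0,0,0],"grip":0.55},{"translation":[0,0,0],"twist":[0,0,0],"grip":0.55},{"translation":[0,0,0],"twist":[0,0,0],"grip":0.55},{"translation":[0,0,0],"twist":[0,0,0],"grip":0.55}]'
python3 - <<'E'
from h import *
togo([.589,-.150,.067]);s=robot.read_state();print(s['wrist_torque'],s['q'][5])
p,d=robot.read_camera("wrist"); cv2.imwrite("pics/w3.png",p[:,:,::-1])
C=cloud("wrist",d); x=np.hypot(C[...,0]-.589,C[...,1]+.150); a=C[(x<.012)&(C[...,2]<.11),2]; print("dome z",np.percentile(a,[5,50,95]),a.size)
E
```

```text
t: 9.2
tool_pos: [0.588, -0.1476, 0.069]
orientation: [2.911, -1.182, -0.009]
force: [-1.8, 1.0, -1.5]
opening: 0.0721
t 9.2 tcp [ 0.588  -0.1476  0.069 ] F [-1.8  1.  -1.5] open 0.0721 zaxis [-0.0052  0.002  -1.    ] yang deg -134.2
togo tool mm [2.4 1.  2. ]
[0.29423338 0.21625468 0.05902548] 2.0112812886169
dome z [0.09183923 0.09301289 0.09404213] 1382
```

View pics/w3.png

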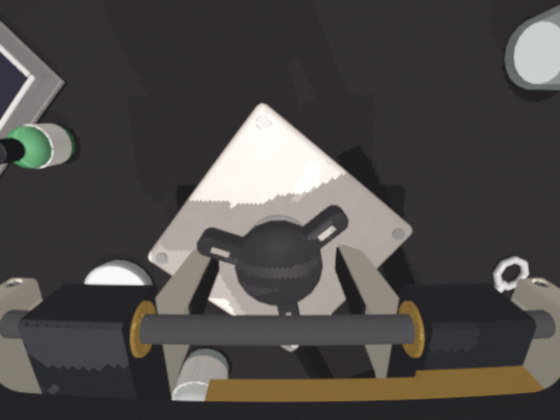

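The button has sprung out: dome top z≈0.0935. In the picture the collar is visible below the dome at (278,220). Rotate back to free the ear, then lift.

```bash
python3 -m pendant '[{"translation":[1,0.5,0],"twist":[0,0,-0.08],"grip":0.55},{"translation":[0,0,0],"twist":[0,0,-0.12],"grip":0.55},{"translation":[0,0,0],"twist":[0,0,-0.12],"grip":0.55},{"translation":[0,0,0],"twist":[0,0,-0.12],"grip":0.55},{"translation":[0,0,0],"twist":[0,0,-0.12],"grip":0.55},{"translation":[0,0,0],"twist":[0,0,-0.12],"grip":0.55},{"translation":[0,0,0],"twist":[0,0,-0.12],"grip":0.55},{"translation":[0,0,0],"twist":[0,0,-0.04],"grip":0.55},{"translation":[0,0,0],"twist":[0,0,0],"grip":0.55},{"translation":[0,0,0],"twist":[0,0,0],"grip":0.55}]'
python3 -c "
from h import *
togo([.589,-.150,.067])
"
```

```text
t: 10.25
tool_pos: [0.5928, -0.1516, 0.0729]
orientation: [3.134, 0.168, 0.007]
force: [-1.4, 0.6, -0.4]
opening: 0.0722
t 10.25 tcp [ 0.5928 -0.1516  0.0729] F [-1.4  0.6 -0.4] open 0.0722 zaxis [ 0.0048 -0.0027 -1.    ] yang deg -83.9
togo tool mm [-3.7 -2.1  5.9]
```

```bash
python3 -m pendant '[{"translation":[-3.5,-2,0],"twist":[0,0,0],"grip":0.55},{"translation":[0,0,-10],"twist":[0,0,0],"grip":0.55},{"translation":[0,0,-20],"twist":[0,0,0],"grip":0.55},{"translation":[0,0,-25],"twist":[0,0,0],"grip":-1},{"translation":[0,0,-25],"twist":[0,0,0],"grip":-1},{"translation":[0,0,-25],"twist":[0,0,0],"grip":-1},{"translation":[0,0,0],"twist":[0,0,0],"grip":-1},{"translation":[0,0,0],"twist":[0,0,0],"grip":-1},{"translation":[0,0,0],"twist":[0,0,0],"grip":-1},{"translation":[0,0,0],"twist":[0,0,0],"grip":-1}]'
python3 - <<'E'
from h import *
f=lambda u,v:(u/6-.42,v/6-.42)
a=np.array(f(140,152))+[155,185]; b=np.array(f(163,125))+[330,185]
(o1,d1),(o2,d2)=ray("top",[a]),ray("scene",[b]); s=np.linalg.lstsq(np.c_[d1[0],-d2[0]],o2-o1,rcond=None)[0]
print(o1+s[0]*d1,o2+s[1]*d2, plane("top",[a],.060))
p,d=robot.read_camera("wrist"); C=cloud("wrist",d); x=np.hypot(C[...,0]-.589,C[...,1]+.150); a=C[(x<.012)&(C[...,2]<.11),2]; print("dome z",np.median(a),a.size)
togo([.569,.222,.15])
E
```

```text
t: 11.25
tool_pos: [0.5876, -0.1495, 0.1844]
orientation: [3.134, 0.159, 0.009]
force: [-1.6, -0.1, -0.2]
opening: 0.0207
[[0.56963156 0.223322   0.05898427]] [[0.56974814 0.22403312 0.05916783]] [[0.56946326 0.2230874  0.06      ]]
dome z 0.09267404955845396 524
t 11.3 tcp [ 0.5874 -0.1495  0.1841] F [ 0.3 -0.  -0.1] open 0.0166 zaxis [ 0.0054 -0.0033 -1.    ] yang deg -84.2
togo tool mm [  19.1 -371.6   32.8]
```

```bash
python3 -m pendant '[{"translation":[2,-40,0],"twist":[0,0,0],"grip":-1},{"translation":[2,-40,0],"twist":[0,0,0],"grip":-1},{"translation":[2,-40,0],"twist":[0,0,0],"grip":-1},{"translation":[2,-40,0],"twist":[0,0,0],"grip":-1},{"translation":[2,-40,0],"twist":[0,0,0],"grip":-1},{"translation":[2,-40,0],"twist":[0,0,0],"grip":-1},{"translation":[2,-40,0],"twist":[0,0,0],"grip":-1},{"translation":[2,-40,0],"twist":[0,0,0],"grip":-1},{"translation":[2,-35,0],"twist":[0,0,0],"grip":-1},{"translation":[0,-10,0],"twist":[0,0,0],"grip":-1}]'
python3 - <<'E'
from h import *
togo([.5695,.223,.09])
R=Rn.from_rotvec(robot.read_state()["orientation"]); z=R.as_matrix()[:,2]
print("tilt fix (tool)",R.inv().apply(np.cross(z,[0,0,-1])).round(4))
E
```

```text
t: 12.3
tool_pos: [0.5621, 0.226, 0.1704]
orientation: [3.134, 0.148, -0.02]
force: [0.4, 0.4, -0.7]
opening: 0.0002
t 12.3 tcp [0.5621 0.226  0.1704] F [ 0.4  0.4 -0.7] open 0.0002 zaxis [-0.0122 -0.0046 -0.9999] yang deg -84.6
togo tool mm [ 8.1  3.4 80.4]
tilt fix (tool) [ 0.0034  0.0126 -0.    ]
```

```bash
python3 -m pendant '[{"translation":[0,0,0],"twist":[0.003,0.013,0],"grip":-1},{"translation":[8,3.5,0],"twist":[0,0,0],"grip":-1},{"translation":[0,0,20],"twist":[0,0,0],"grip":-1},{"translation":[0,0,25],"twist":[0,0,0],"grip":-1},{"translation":[0,0,20],"twist":[0,0,0],"grip":-1},{"translation":[0,0,5],"twist":[0,0,0],"grip":-1},{"translation":[0,0,0],"twist":[0,0,0],"grip":-1},{"translation":[0,0,0],"twist":[0,0,0],"grip":-1},{"translation":[0,0,0],"twist":[0,0,0],"grip":-1},{"translation":[0,0,0],"twist":[0,0,0],"grip":-1}]'
python3 - <<'E'
from h import *
togo([.5695,.223,.065])
p,d=robot.read_camera("wrist"); cv2.imwrite("pics/w4.png",p[:,:,::-1])
E
```

```text
t: 13.3
tool_pos: [0.576, 0.2125, 0.0999]
orientation: [3.136, 0.136, 0.007]
force: [0.5, 0.3, 0.2]
opening: 0.0005
t 13.3 tcp [0.576  0.2125 0.0999] F [0.5 0.3 0.2] open 0.0005 zaxis [ 0.0049 -0.0029 -1.    ] yang deg -85.0
togo tool mm [ -5.8 -11.1  34.9]
```

View pics/w4.png

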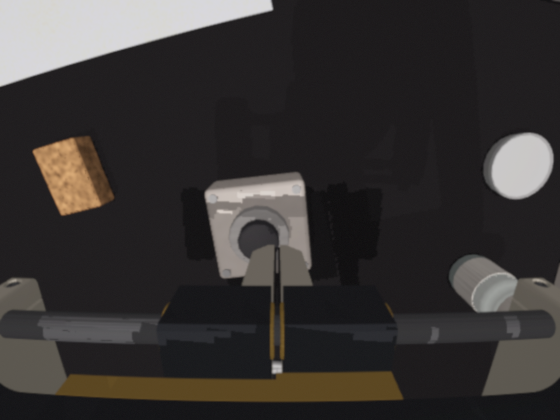

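The reset disc is at about (258,240), left of the fingertips at (278,250). That fits the 11 mm still to go in -y. Recentre.

```bash
python3 -c "
from h import *
print(plane('wrist',[(258,240)],.062))"
python3 -m pendant '[{"translation":[-5.5,-11,10],"twist":[0,0,0],"grip":-1},{"translation":[0,0,10],"twist":[0,0,0],"grip":-1},{"translation":[0,0,5],"twist":[0,0,0],"grip":-1},{"translation":[0,0,0],"twist":[0,0,0],"grip":-1},{"translation":[0,0,0],"twist":[0,0,0],"grip":-1},{"translation":[0,0,0],"twist":[0,0,0],"grip":-1},{"translation":[0,0,0],"twist":[0,0,0],"grip":-1},{"translation":[0,0,0],"twist":[0,0,0],"grip":-1},{"translation":[0,0,0],"twist":[0,0,0],"grip":-1},{"translation":[0,0,0],"twist":[0,0,0],"grip":-1}]'
python3 -c "
from h import *
togo([.5695,.223,.056])"
```

```text
[[0.57019262 0.22521673 0.062     ]]
t: 14.35
tool_pos: [0.5697, 0.2249, 0.074]
orientation: [3.136, 0.138, 0.011]
force: [-0.3, 0.9, 0.0]
opening: 0.0002
t 14.35 tcp [0.5697 0.2249 0.074 ] F [-0.3  0.9  0. ] open 0.0002 zaxis [ 0.007  -0.0022 -1.    ] yang deg -85.0
togo tool mm [-0.5  1.9 18. ]
```

```bash
python3 -m pendant '[{"translation":[0,1,6],"twist":[0,0,0],"grip":-1},{"translation":[0,0,4],"twist":[0,0,0],"grip":-1},{"translation":[0,0,2],"twist":[0,0,0],"grip":-1},{"translation":[0,0,2],"twist":[0,0,0],"grip":-1},{"translation":[0,0,2],"twist":[0,0,0],"grip":-1},{"translation":[0,0,2],"twist":[0,0,0],"grip":-1},{"translation":[0,0,2],"twist":[0,0,0],"grip":-1},{"translation":[0,0,2],"twist":[0,0,0],"grip":-1},{"translation":[0,0,2],"twist":[0,0,0],"grip":-1},{"translation":[0,0,2],"twist":[0,0,0],"grip":-1}]'
```

```text
t: 15.35
tool_pos: [0.5707, 0.224, 0.0561]
orientation: [3.136, 0.139, 0.012]
force: [-9.6, -3.1, 17.6]
opening: 0.0003
```

Fully in: 17.6 N at z=0.056. Hold two rows, then lift away.

```bash
python3 -m pendant '[{"translation":[0,0,1.5],"twist":[0,0,0],"grip":-1},{"translation":[0,0,1.5],"twist":[0,0,0],"grip":-1},{"translation":[0,0,-5],"twist":[0,0,0],"grip":-1},{"translation":[0,0,-15],"twist":[0,0,0],"grip":-1},{"translation":[0,0,-30],"twist":[0,0,0],"grip":-1},{"translation":[0,0,-30],"twist":[0,0,0],"grip":-1},{"translation":[0,0,-30],"twist":[0,0,0],"grip":-1},{"translation":[0,0,0],"twist":[0,0,0],"grip":-1},{"translation":[0,0,0],"twist":[0,0,0],"grip":-1},{"translation":[0,0,0],"twist":[0,0,0],"grip":-1}]'
python3 - <<'E'
from h import *
p,d=robot.read_camera("wrist"); C=cloud("wrist",d); x=np.hypot(C[...,0]-.5695,C[...,1]-.223); a=C[(x<.012)&(C[...,2]<.08),2]; print("reset z",np.median(a),a.size)
p,d=robot.read_camera("scene"); q=cv2.imread("pics/scene0.png"); n=p[:,:,::-1]
cv2.imwrite("pics/s1.png",n)
g=cv2.GaussianBlur(cv2.absdiff(n,q).max(2),(5,5),0)
for c in cv2.findContours((g>45).astype(np.uint8),0,2)[0]:
    if cv2.contourArea(c)>8: print(cv2.boundingRect(c))
E
```

```text
t: 16.35
tool_pos: [0.5693, 0.2242, 0.1728]
orientation: [3.135, 0.139, 0.012]
force: [0.4, 0.4, -1.3]
opening: 0.0004
reset z 0.060544907823676164 460
(338, 202, 20, 17)
(360, 200, 12, 13)
(34, 171, 55, 18)
(354, 143, 17, 28)
(324, 134, 14, 17)
(356, 131, 18, 4)
(389, 128, 18, 12)
(341, 125, 9, 3)
(207, 125, 39, 16)
(25, 116, 5, 6)
(213, 111, 5, 4)
(354, 110, 4, 10)
(260, 105, 18, 30)
(359, 104, 30, 24)
(354, 100, 24, 6)
(8, 92, 4, 9)
(57, 74, 14, 38)
(259, 71, 12, 6)
(351, 65, 19, 4)
(349, 62, 45, 35)
(268, 57, 7, 8)
(14, 52, 37, 48)
(267, 49, 8, 5)
(210, 19, 19, 20)
(201, 19, 7, 6)
(277, 13, 12, 6)
(292, 11, 3, 11)
(335, 2, 21, 34)
(352, 0, 59, 27)
(274, 0, 7, 9)
(218, 0, 32, 4)
(0, 0, 54, 54)
```

View pics/s1.png

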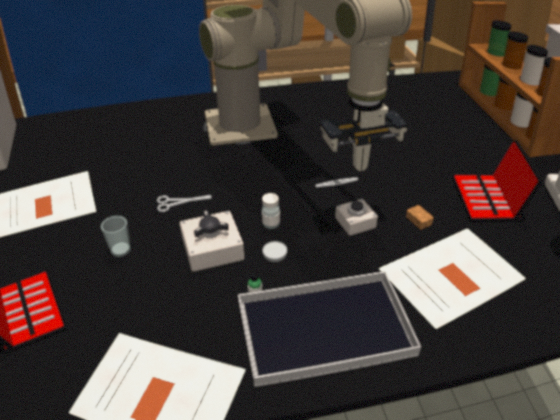

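The scene matches the start picture except for the arm and its shadow. The mushroom at (210,225) shows no difference from the start, and the loose things are in place. Handing in.

```bash
python3 -c "
from plant import robot
print(robot.close_job())"
```

```text
the job is handed in; nothing more can be done
None
```

The stop test and reset are done, and I handed the job in at about 16.5 s of the 54 s allowed; no verdict is reported.

- **Stop button pressed:** I pushed it to its hard stop with 15.7 N at z = 0.084, a little over the suggested 10–15 N. After lifting off it stayed latched on its own, with the dome top at about 0.085 and no force on the tool.
- **Twisted free:** I turned it clockwise with the open fingers straddling the dome and one finger pushing an ear. It sprang out, with the dome top at about 0.093. I then turned the fingers back and lifted clear.
- **Reset button:** I pressed it fully in with 17.6 N at z = 0.056, held it, then released it.

**Last checks:**
- The reset button's top read 0.0605 against 0.062 nominal. That is 1.5 mm low, right at the limit. I put it down to camera offset, because the dome also read about 1 mm low when it was out.
- The mushroom button showed no difference from the start picture, so it is out and back at rest.
- None of the loose things showed any movement; only the arm and its shadow had changed.
- The arm was clear of everything, at z = 0.173.

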